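# Tare the counter scale and check-weigh delivered spice tins

## Robot

A 6-joint arm with a two-finger parallel gripper is mounted at the origin on the work surface. World frame = base frame: x ahead of the robot, y to its left, z up, the work surface at z = 0. Lengths are in m, angles in rad, forces in N, time in s.
With the tool pointing down it reaches from about 0.275 to 0.875 m from the base axis. Payload 12.5 kg.
Tool frame: the origin (TCP) lies at the very end of the fingers, on their centre line; the grasp point (between the pads) lies 19 mm behind it; z points along the fingers, y is the line along which they close (so a half turn about z gives the same grasp; the last joint's range is limited). The gripper opens to 85 mm and grips with 20 to 120 N. Pads are 22 mm wide; open, the fingers measure 114 mm over their backs; the gripper's body (76 mm by 85 mm) begins 54 mm behind the grasp point. The pads swing forward as they close: fully open they stand 13 mm farther back than shut.
Start: joints at [-1.326, 0.351, 1.652, -0, 1.139, -0.085], TCP at [0.178, -0.52, 0.231] pointing down, gripper open.
Joint ranges: [-2.75, 2.75], [-0.79, 2.1], [0.01, 2.65], [-1.57, 4.71], [0.07, 3.14], [-2.87, 2.87]. Speed limits (rad/s): [2.22, 2.22, 2.79, 3.14, 3.14, 3.14].

## Interface

Orientations are given as a 3x3 rotation matrix whose columns are the frame's x, y, z axes.
In Python, from rig import get_obs, camera, camera_params, hand_in gives the robot as it stands.
- The arm moves only by the tool carry_out, never from a script. Its argument "moves" is a list that holds one entry, the list of rows, each a list of 4 numbers: the shift along the tool's x, y, z in cm, then the turn about the tool's z in rad. A call has 1 to 12 rows; each row is the pose to reach, as a shift and turn from the pose commanded when the call began, along the tool's axes at that moment; what a row does not reach only later rows make up. A row lasts 1/12 s, in which the tool goes at most 41.7 mm and 7.16 degrees, less where a joint would pass 70% of its speed; a pose out of reach is approached as far as the arm can. A call with a gripper value outside its range is refused whole. "hand" is the finger opening in cm, from 0 to 8.54, set as the call begins (left out, the last holds). The fingers move at their own pace and stop on an object; "force" is the grip in N (left out, the last holds). Time passes only in rows, so rows that repeat a pose let the fingers close. It gives the time, the measured TCP pose, the force, the opening and the grip force at its end, in the units of the state.
- get_obs(): the state, without advancing time (a new reading comes with each control period).
- camera(name): name is "side" or "top" or "wrist"; returns the picture (384x512x3 uint8, red, green, blue); there is no depth.
- camera_params(name): a dict with "K" (3x3 intrinsics, pixels), "origin" and "rotation" of the camera in the world. Camera axes: x right, y down, z forward; pixel columns grow to the right and rows downward; lengths in m; the calibration is good to about 2 mm. A picture is of the moment at which its call begins: read the wrist's pose just before it. camera_params takes no time and is no camera call; for the wrist camera it gives the pose at the moment of the call.
- hand_in(): hands the job in; it is judged then, once.
The state is a dict: "t": time; "q": joint angles; "joint_vel": joint speeds; "tau": joint torques, N m; "eef_pos": TCP position; "tcp_rot": TCP orientation; "wrist_force": force on the tool from outside, world axes, zero at the start; "torque": the same for the moment, N m; "finger_gap": finger opening in m; "gripper_force": force on a finger pad.
Only numpy, scipy, OpenCV 4.12 (cv2) and the standard library are available. Lean on these libraries where they do the work, as an engineer would, in place of code of your own. Each camera call takes 0.05 s, during which the arm holds its last target. There are 200 camera calls.

## Task

Check-weigh the delivered spice tins on the counter scale: slide the empty pan along the steel deck, never lifting it, from the parking circle to the middle of the weighing circle, hold the key of the scale's indicator down for at least five seconds to zero it and let go. Then stand every tin from the delivery tray upright in the pan, side by side, hold the key down for at least five seconds again to store the weight and let go, and slide the loaded pan, still without lifting, back to the middle of the parking circle. Leave the mug, pen tray and clip holder where they are.

Things in the scene. Friction and masses are not known exactly. Their poses are not given: they have to be found in the camera images.
- deck: low counter scale, fixed: a flat steel deck 240 mm (its x) by 450 mm (its y), top 36 mm above its origin (on the table under the deck's centre); x points away from the robot, y to the left, turned by up to 0.15 rad. Left half (+y) weighing plate, right half (-y) side rest, flush; a thin dark circle of 212 mm diameter is marked on each
- weigh_spot (a point): centre of the weighing circle, on the deck's top, 105 mm to the left (+y) of the deck's centre. The pan counts as there within 15 mm
- park_spot (a point): centre of the parking circle, on the deck's top, 105 mm to the right (-y) of the deck's centre; the pan starts near it. The pan counts as there within 15 mm
- pan: round steel pan, 0.45 kg, loose on the deck: 200 mm across the rim, 188 mm at the foot, 26 mm high, wall and floor 4 mm thick, inner floor 184 mm across. Origin at the centre of its underside. A level bar handle runs along its -x (robot side) from 96 to 174 mm from the pan's centre: 16 mm wide, 12 mm thick, its middle 26 mm above the underside; grip it across its width from above to slide the pan
- tin1: steel spice tin, an upright cylinder with a paper band, 54 mm diameter, 58 mm tall, about 90 g. Origin at the centre of its underside, z up along its axis. Starts standing in the delivery tray; absent in some runs
- tin2: steel spice tin, an upright cylinder with a paper band, 54 mm diameter, 58 mm tall, about 90 g. Origin at the centre of its underside, z up along its axis. Starts standing in the delivery tray; absent in some runs
- tin3: steel spice tin, an upright cylinder with a paper band, 54 mm diameter, 58 mm tall, about 90 g. Origin at the centre of its underside, z up along its axis. Starts standing in the delivery tray; absent in some runs
- tin4: steel spice tin, an upright cylinder with a paper band, 54 mm diameter, 58 mm tall, about 90 g. Origin at the centre of its underside, z up along its axis. Starts standing in the delivery tray; absent in some runs
- tray: cardboard delivery tray that holds the tins, fixed, 200 mm (its x) by 180 mm (its y), floor 3 mm thick, walls 4 mm thick and 20 mm high. Origin at the centre of its underside
- indicator: indicator of the scale, a white case 100 mm (its x) by 84 mm (its y) and 42 mm high, fixed, display rising at its far (+x) end to 81 mm above the table. Origin at the centre of its underside. The key is on its top. Stands nearer or farther than the mug
- key_top (a point): centre of the top face of the key, a round grey push key of 36 mm diameter in a dark collar of 52 mm diameter; about 60 mm above the table, moves down with the key. It is pressed straight down
- key (a joint): travel of the key in m: 0 = up, 0.006 = fully down, where it is flush with its collar. Spring back: about 1.5 N to start, 5 N fully down; it rises by itself when let go. It counts as held from 0.004 and as let go below 0.0012
- mug: beige ceramic mug, 80 mm diameter, 90 mm tall, with a handle on its +y side reaching 77 mm from its axis; loose, bystander. Origin at the centre of its underside. Stands nearer or farther than the indicator
- pen_tray: black plastic pen tray with pens, 85 x 230 x 24 mm, loose, bystander at the right. Origin at the centre of its underside
- clip_holder: round steel paper clip holder, 60 mm diameter, 42 mm tall, loose, bystander beside the tray. Origin at the centre of its underside
Not all that is in view belongs to the job. What is shaped like the tin3 but yellow is not meant.

How it is judged:
By the outcome, as a careful person would: the job done as asked, in the order asked, and still so for the second after the job is handed in, with the robot touching nothing.
Of tin1, tin2, tin3, tin4 only 2 to 4 are there at a start; the rules pass over those that are not, and their reading is None.
At some moment in a run one of tin1, tin2, tin3, tin4 may be knocked a few centimetres aside while the robot is not near it.
Once in a run the grip may slacken for a moment while it holds something.
It also fails if it takes over 210 s, if anything falls off the work surface, if the arm or the gripper's body presses on something with over 40 N, if the wrist force passes 120 N, or if a joint passes its speed limit or range.

## Working session

There is one attempt and no reset: what is moved stays moved. The work goes in short steps, Python scripts to look and compute and a tool call to move; the robot and the scene stay as the last step left them, time stands still between calls to the robot, and variables do not carry over. Pictures are saved under pics/ and viewed, at most 14 in all, crops included, and the job is handed in when it is done.

Besides the shell and the picture viewer there is one more tool, called after "Emit:" in YAML: its name, and indented under it one key for each argument. carry_out: Moves the arm, as the interface text tells. Its arguments: {"type":"object","properties":{"moves":{"type":"array"},"hand":{"type":"number"},"force":{"type":"number"}},"required":["moves"]}

```bash
mkdir -p pics; ls; cat > h.py <<'E'
import numpy as np, cv2
from rig import get_obs, camera, camera_params, hand_in
def snap(name, fn, crop=None, scale=1):
    p=camera_params(name); im=camera(name)[:,:,::-1]
    np.save(f'pics/{fn}.npy',im); 
    import pickle; pickle.dump(p,open(f'pics/{fn}.pkl','wb'))
    save(fn,fn,crop,scale); return im,p
def save(fn,out,crop=None,scale=1):
    im=np.load(f'pics/{fn}.npy')
    if crop: x0,y0,x1,y1=crop; im=im[y0:y1,x0:x1]
    if scale!=1: im=cv2.resize(im,None,fx=scale,fy=scale,interpolation=cv2.INTER_CUBIC)
    cv2.imwrite(f'pics/{out}.png',im)
def P(fn):
    import pickle; return pickle.load(open(f'pics/{fn}.pkl','rb'))
def ray(p,u,v,z):
    K=np.array(p['K']);R=np.array(p['rotation']);o=np.array(p['origin'])
    d=R@np.linalg.solve(K,[u,v,1]); return o+d*(z-o[2])/d[2]
def proj(p,X):
    c=np.array(p['rotation']).T@(np.array(X)-np.array(p['origin'])); c=np.array(p['K'])@c; return c[:2]/c[2]
E
python3 - <<'E'
from h import *
o=get_obs();print(o['t'],o['eef_pos'],o['tcp_rot'],o['finger_gap'])
im,p=snap('top','top0',None,1.5);print(p)
print(camera_params('wrist'))
snap('side','side0',None,1.5)
print(camera_params('side'))
E
```

```text
pics
0.0 [ 0.17806735 -0.52001911  0.23074715] [[ 9.46114376e-01  3.23832528e-01 -2.85249084e-04]
 [ 3.23832634e-01 -9.46113649e-01  1.17824015e-03]
 [ 1.11674434e-04 -1.20712291e-03 -9.99999265e-01]] 0.08561365017221151
{'K': array([[391.14207394,   0.        , 256.01118592],
       [  0.        , 391.14207394, 194.82085073],
       [  0.        ,   0.        ,   1.        ]]), 'origin': array([0.42249613, 0.03051124, 1.23903399]), 'rotation': array([[-0.00804207, -0.9974476 ,  0.07094797],
       [-0.99995261,  0.00841095,  0.00490211],
       [-0.00548634, -0.07090518, -0.99746797]])}
{'K': array([[277.03584088,   0.        , 254.86274722],
       [  0.        , 277.03584088, 192.94300541],
       [  0.        ,   0.        ,   1.        ]]), 'origin': array([ 0.25706127, -0.49402371,  0.37297222]), 'rotation': array([[ 0.32330957, -0.89456741, -0.30857749],
       [-0.94629241, -0.30607284, -0.1041638 ],
       [-0.00126565,  0.32568169, -0.94547863]])}
{'K': array([[409.03507828,   0.        , 257.29991782],
       [  0.        , 409.03507828, 191.09796097],
       [  0.        ,   0.        ,   1.        ]]), 'origin': array([0.39842641, 1.0015085 , 1.09485887]), 'rotation': array([[-0.99399088, -0.08547998,  0.06837621],
       [-0.10917345,  0.72875998, -0.67601039],
       [ 0.00795551, -0.67941303, -0.73371292]])}
```

View pics/top0.png

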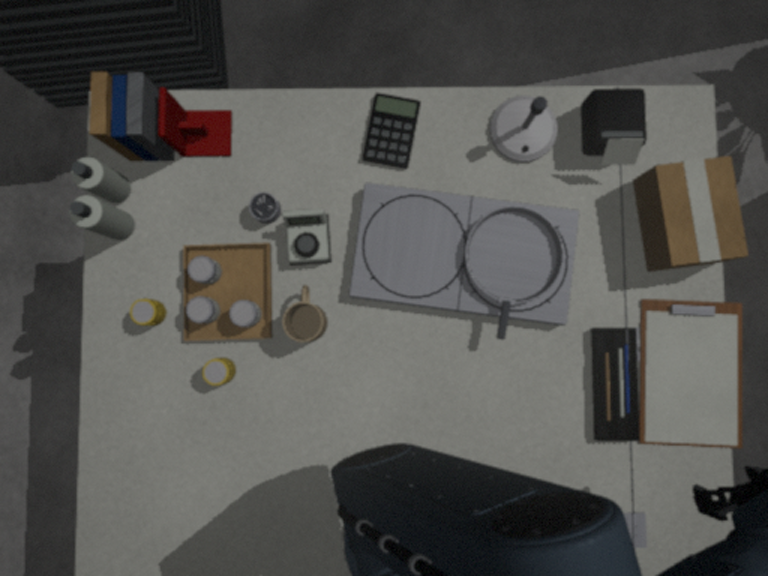

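View pics/side0.png

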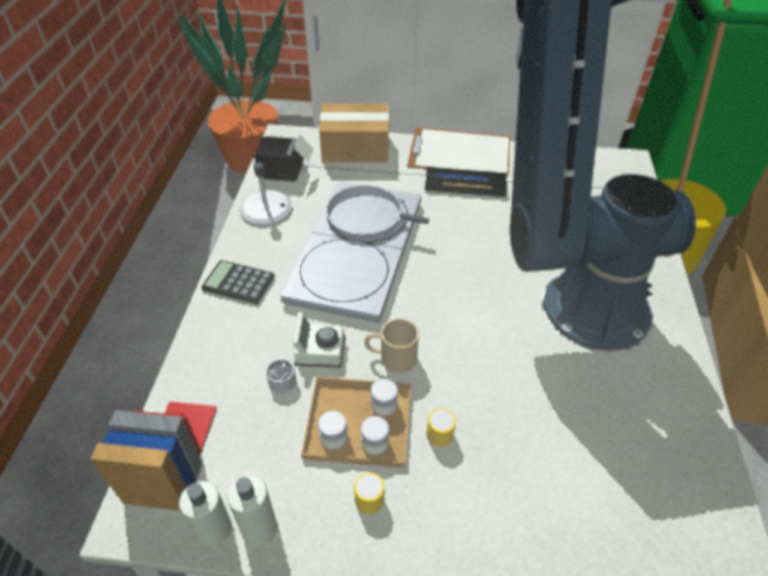

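The top view shows the deck at (365,184)-(579,208)-(567,324)-(350,301), with the pan in the right circle and its handle at (504,320). The indicator key is at (306,244). The mug is nearer, at (304,320).

There are three steel tins in the tray, at (202,269), (200,310) and (243,314). The two yellow look-alikes at (147,312) and (218,372) are outside the tray and not meant. I'll confirm in an enlarged crop.

```bash
python3 - <<'E'
from h import *
save('top0','top0c1',(80,115,240,260),5)
save('top0','top0c2',(228,115,392,235),4.8)
E
```

```text
(no output)
```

View pics/top0c1.png

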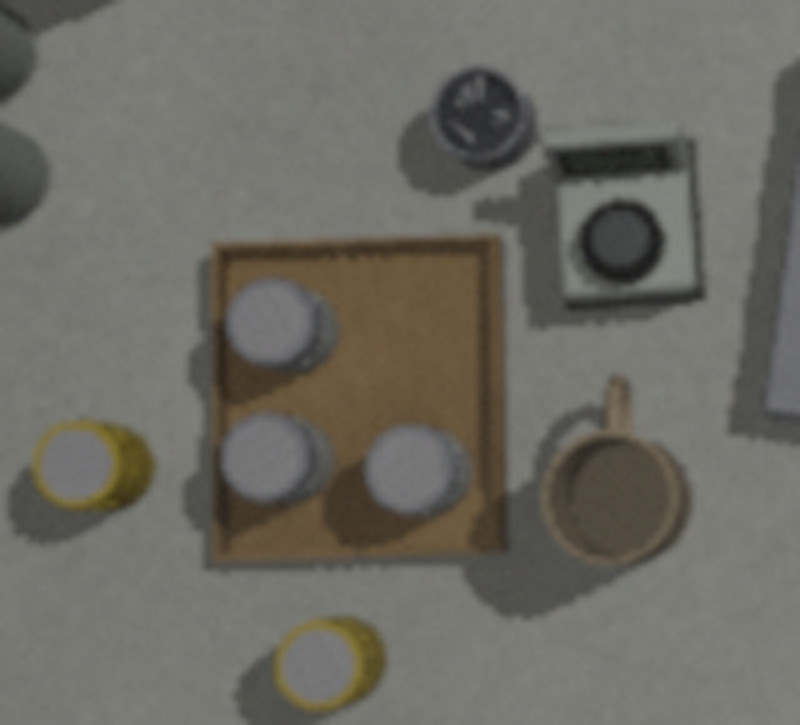

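View pics/top0c2.png

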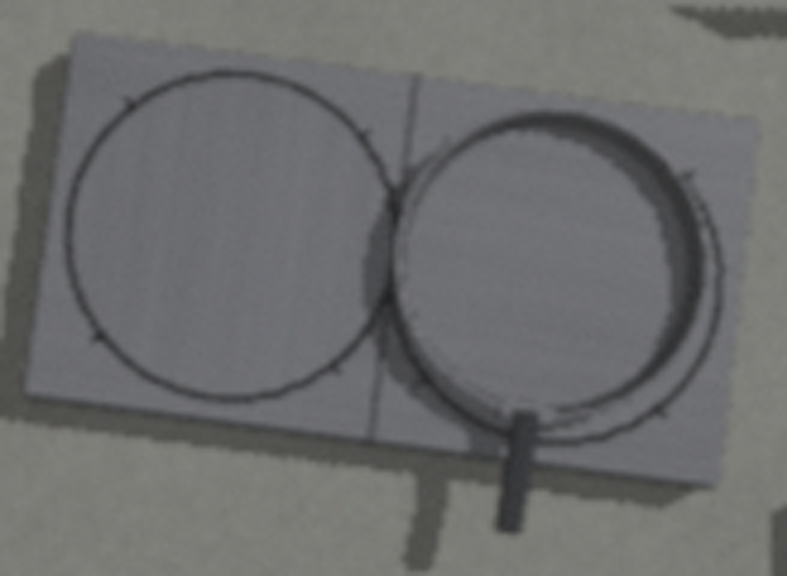

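The crop confirms three grey steel tins in the tray and two yellow ones outside it. The pan sits slightly left of the park circle's centre. Next I turn these pixels into positions.

```bash
python3 - <<'E'
from h import *
p=P('top0')
c1=lambda u,v:(80+(u+.5)/5-.5,115+(v+.5)/5-.5)
c2=lambda u,v:(228+(u+.5)/4.8-.5,115+(v+.5)/4.8-.5)
f=lambda n,uv,z:print(n,ray(p,*uv,z).round(4))
for n,u,v,z in [('tA',270,322,.061),('tB',266,457,.061),('tC',409,470,.061),('key',621,238,.06),('mugtop',616,497,.09),('mughandle',618,385,.07),('clip',478,115,.042),('yel1',76,465,.058),('yel2',320,664,.058),('trayTL',214,245,.02),('trayTR',500,238,.02),('trayBR',505,550,.02),('trayBL',208,560,.02),('indTL',548,140,.081),('indBR',703,297,.042)]: f(n,c1(u,v),z)
for n,u,v,z in [('weigh',231,236,.036),('parkc',557,278,.036),('panc',548,268,.062),('h0',524,412,.068),('h1',509,530,.068),('TL',73,35,.036),('TR',757,118,.036),('BR',714,487,.036),('BL',25,393,.036),('rimL',393,235,.062),('rimT',548,110,.062)]: f(n,c2(u,v),z)
E
```

```text
tA [0.5575 0.4072 0.061 ]
tB [0.4756 0.4085 0.061 ]
tC [0.467 0.322 0.061]
key [0.6072 0.1943 0.06  ]
mugtop [0.4491 0.1929 0.09  ]
mughandle [0.5167 0.1946 0.07  ]
clip [0.6878 0.2858 0.042 ]
yel1 [0.4718 0.5246 0.058 ]
yel2 [0.3511 0.3752 0.058 ]
trayTL [0.6113 0.4563 0.02  ]
trayTR [0.6141 0.2761 0.02  ]
trayBR [0.4183 0.2718 0.02  ]
trayBL [0.4136 0.4569 0.02  ]
indTL [0.6636 0.2353 0.081 ]
indBR [0.5729 0.1462 0.042 ]
weigh [ 0.604  -0.0255  0.036 ]
parkc [ 0.5749 -0.2351  0.036 ]
panc [ 0.578  -0.2239  0.062 ]
h0 [ 0.4869 -0.2055  0.068 ]
h1 [ 0.4136 -0.1945  0.068 ]
TL [0.7369 0.0758 0.036 ]
TR [ 0.6781 -0.367   0.036 ]
BR [ 0.4397 -0.3321  0.036 ]
BL [0.5035 0.108  0.036 ]
rimL [ 0.5999 -0.1266  0.062 ]
rimT [ 0.6789 -0.2262  0.062 ]
```

Emit:
carry_out:
  moves:
    - [[3, -1.8, 0.5, 0.04], [6, -3.6, 1, 0.08], [9, -5.4, 2, 0.12], [12, -7.2, 3, 0.16], [15, -9, 4, 0.2], [18, -10.8, 5, 0.25], [21.5, -13, 6, 0.3], [25, -15, 7, 0.35], [28.5, -17, 8, 0.4], [32, -19.2, 9, 0.44], [34.5, -20.7, 9.5, 0.47], [35.8, -21.5, 9.5, 0.47]]
  hand: 6

```text
t: 1.1
eef_pos: [0.4483, -0.1979, 0.135]
tcp_rot: [[0.99, -0.139, -0.002], [-0.139, -0.99, 0.001], [-0.002, -0.001, -1.0]]
wrist_force: [-0.6, 0.4, -0.5]
finger_gap: 0.06
gripper_force: 0.0
```

```bash
python3 - <<'E'
from h import *
o=get_obs();print(o['t'],o['eef_pos'],o['tcp_rot'][:,0],o['finger_gap'])
im,p=snap('wrist','w1',None,1.4)
E
```

```text
1.1 [ 0.44826847 -0.19794942  0.13498867] [ 0.99023459 -0.13939881 -0.0018512 ] 0.06001707188646419
```

View pics/w1.png

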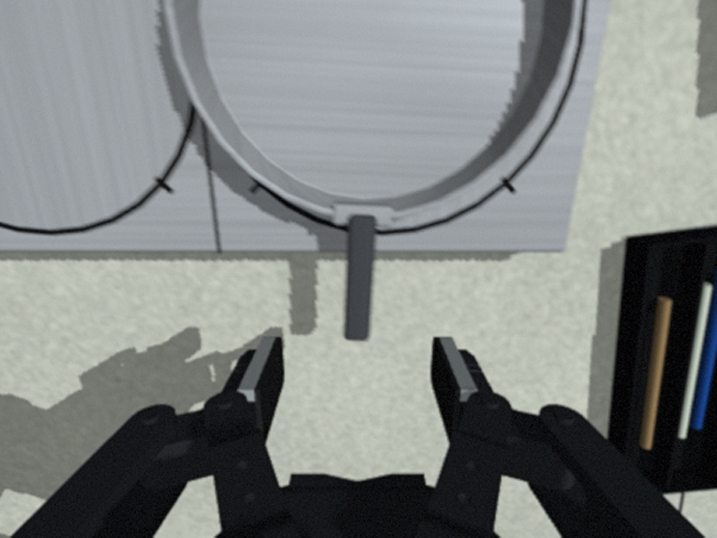

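The wrist view shows the handle running from (362,217) to its end at (357,338), between the open fingers and parallel to them.

```bash
python3 - <<'E'
from h import *
p=P('w1');f=lambda n,u,v,z:print(n,ray(p,u/1.4,v/1.4,z).round(4))
f('h0',362,217,.068);f('h1',357,338,.068)
o=get_obs();R=o['tcp_rot']
a=ray(p,362/1.4,217/1.4,.068);b=ray(p,357/1.4,338/1.4,.068)
d=(b-a)/np.linalg.norm(b-a);print(np.linalg.norm(b-a),d)
c=b-d*.174;print('pan',c)
g=b-d*.035;g[2]=.046;print('move',R.T@(g-o['eef_pos'])*100)
E
```

```text
h0 [ 0.4894 -0.2076  0.068 ]
h1 [ 0.4162 -0.1945  0.068 ]
0.07429418307538944 [-0.98438522  0.17602766  0.        ]
pan [ 0.58752076 -0.22514025  0.068     ]
move [0.20912884 0.29762825 8.95347282]
```

Emit:
carry_out:
  moves:
    - [[0.2, 0.3, 1.5, 0.03], [0.2, 0.3, 3.5, 0.03], [0.2, 0.3, 5.5, 0.03], [0.2, 0.3, 7, 0.03], [0.2, 0.3, 8.2, 0.03], [0.2, 0.3, 8.8, 0.03], [0.2, 0.3, 8.9, 0.03], [0.2, 0.3, 8.9, 0.03]]

```text
t: 1.82
eef_pos: [0.4487, -0.2044, 0.0474]
tcp_rot: [[0.986, -0.169, -0.0], [-0.169, -0.986, 0.0], [-0.0, -0.0, -1.0]]
wrist_force: [0.5, -0.2, 0.4]
finger_gap: 0.06
gripper_force: 0.0
```

Emit:
carry_out:
  moves:
    - [[0, 0, 0, 0], [0, 0, 0, 0], [0, 0, 0, 0], [0, 0, 0, 0], [0, 0, 0, 0], [0, 0, 0, 0], [0, 0, 0, 0], [0, 0, 0, 0]]
  hand: 0.8
  force: 50

```text
t: 2.48
eef_pos: [0.4491, -0.2043, 0.048]
tcp_rot: [[0.986, -0.169, 0.001], [-0.169, -0.986, -0.0], [0.001, 0.0, -1.0]]
wrist_force: [-1.7, 1.9, 7.7]
finger_gap: 0.0151
gripper_force: 51.2
```

```bash
python3 - <<'E'
from h import *
o=get_obs();R=o['tcp_rot'];print(o['eef_pos'],R,o['wrist_force'])
E
```

```text
[ 0.44905557 -0.20427716  0.04798194] [[ 9.85616283e-01 -1.68997300e-01  6.75079911e-04]
 [-1.68997080e-01 -9.85616482e-01 -3.70553447e-04]
 [ 7.27992419e-04  2.51136977e-04 -9.99999703e-01]] [-1.69564186  1.93291879  7.69041693]
```

Emit:
carry_out:
  moves:
    - [[0, 0, -0.05, 0], [0, 0, -0.05, 0], [0, -0.3, -0.05, 0], [0, -0.8, -0.05, 0], [-0.1, -1.5, -0.05, 0], [-0.2, -2.3, -0.05, 0], [-0.3, -3.2, -0.05, 0]]

```text
t: 3.07
eef_pos: [0.4515, -0.1717, 0.048]
tcp_rot: [[0.985, -0.17, 0.001], [-0.17, -0.985, -0.0], [0.001, 0.0, -1.0]]
wrist_force: [-0.1, -5.0, 2.6]
finger_gap: 0.0145
gripper_force: 50.7
```

Emit:
carry_out:
  moves:
    - [[-0.1, -1, 0, 0], [-0.2, -2.2, 0, 0], [-0.3, -3.5, 0, 0], [-0.4, -5, 0, 0], [-0.5, -6.5, 0, 0], [-0.6, -8, 0, 0], [-0.7, -9.5, 0, 0], [-0.9, -11, 0, 0], [-1, -12.3, 0, 0], [-1.1, -13.4, 0, 0], [-1.2, -14.2, 0, 0], [-1.2, -14.6, 0, 0]]

```text
t: 4.07
eef_pos: [0.464, -0.0252, 0.048]
tcp_rot: [[0.986, -0.168, -0.0], [-0.168, -0.986, -0.0], [-0.0, 0.0, -1.0]]
wrist_force: [-1.9, -8.0, 7.0]
finger_gap: 0.0144
gripper_force: 51.3
```

Emit:
carry_out:
  moves:
    - [[0, -0.5, 0, 0], [-0.1, -1, 0, 0], [-0.1, -1.5, 0, 0], [-0.1, -1.9, 0, 0], [-0.1, -2.1, 0, 0], [-0.1, -2.1, 0, 0], [-0.1, -2.1, 0, 0]]

```text
t: 4.65
eef_pos: [0.4666, -0.0049, 0.048]
tcp_rot: [[0.986, -0.169, -0.0], [-0.169, -0.986, 0.0], [-0.0, -0.0, -1.0]]
wrist_force: [0.2, -1.0, 6.6]
finger_gap: 0.0149
gripper_force: 51.1
```

```bash
python3 - <<'E'
from h import *
o=get_obs();R=o['tcp_rot'];print(o['eef_pos'],R[:,0],o['wrist_force'])
im,p=snap('top','top1',(228,115,392,235),4.8)
E
```

```text
[ 0.46659693 -0.00485002  0.04795709] [ 9.85612537e-01 -1.69020491e-01 -2.72809097e-05] [ 0.24043352 -0.95543055  6.56009466]
```

View pics/top1.png

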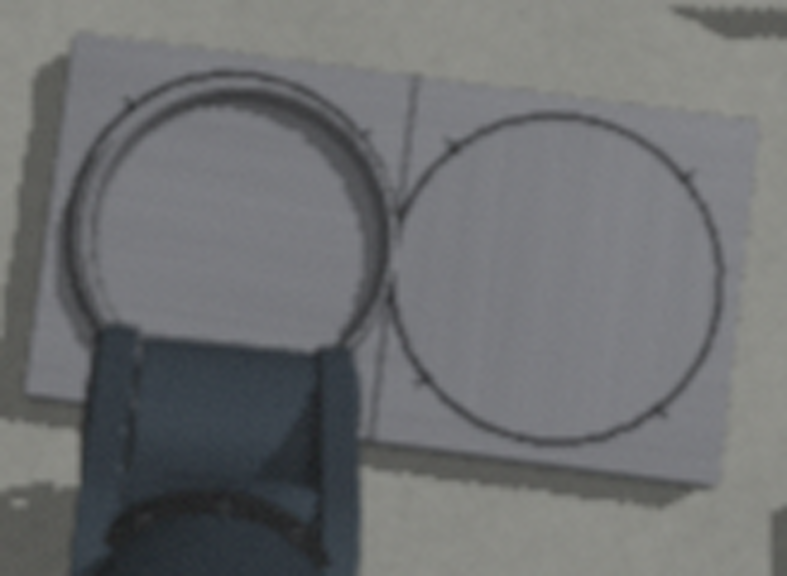

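The pan's rim now spans x 66 to 388, with its top at y≈82, nearly concentric with the weighing circle.

```bash
python3 - <<'E'
from h import *
p=P('top1');c2=lambda u,v:(228+(u+.5)/4.8-.5,115+(v+.5)/4.8-.5)
for n,u,v,z in [('w',231,236,.036),('park',556,279,.036),('L',66,240,.062),('R',388,240,.062),('T',235,80,.062)]: print(n,ray(p,*c2(u,v),z).round(4))
# predicted outlines overlay
im=np.load('pics/top1.npy');im=cv2.resize(im[115:235,228:392],None,fx=4.8,fy=4.8,interpolation=cv2.INTER_CUBIC)
E
```

```text
w [ 0.604  -0.0255  0.036 ]
park [ 0.5743 -0.2345  0.036 ]
L [0.5985 0.08   0.062 ]
R [ 0.5967 -0.1234  0.062 ]
T [ 0.7001 -0.028   0.062 ]
```

Emit:
carry_out:
  moves:
    - [[0, 0, 0, 0], [0, 0, 0, 0], [0, 0, 0, 0], [0, 0, 0, 0], [0, 0, -1, 0], [0, 0, -3, 0], [0, 0, -6, 0], [0, 0, -9.5, 0], [0, 0, -11, 0], [0, 0, -11, 0]]
  hand: 4

```text
t: 5.53
eef_pos: [0.4684, -0.0055, 0.1617]
tcp_rot: [[0.986, -0.169, 0.006], [-0.169, -0.986, -0.001], [0.006, -0.0, -1.0]]
wrist_force: [0.7, -0.4, 0.8]
finger_gap: 0.0401
gripper_force: 0.0
```

Emit:
carry_out:
  moves:
    - [[0.5, -1, 0, 0], [1.5, -3, 0, -0.02], [2.5, -5.2, 0, -0.04], [3.7, -7.7, 0, -0.06], [5, -10.5, 0, -0.08], [6.3, -13.2, 0, -0.1], [7.6, -16, 0, -0.12], [8.8, -18.5, 0, -0.14], [9.8, -20.5, 0, -0.15], [10.3, -21.6, 0, -0.17], [10.5, -22, 0, -0.17], [10.5, -22, 0, -0.17]]
  hand: 0

```text
t: 6.53
eef_pos: [0.6071, 0.1946, 0.1562]
tcp_rot: [[1.0, 0.0, -0.002], [0.0, -1.0, -0.0], [-0.002, 0.0, -1.0]]
wrist_force: [-0.5, 0.2, 0.2]
finger_gap: 0.0003
gripper_force: 0.0
```

```bash
python3 - <<'E'
from h import *
o=get_obs();R=o['tcp_rot'];print(o['eef_pos'],R[:,0],o['finger_gap'],o['wrist_force'])
im,p=snap('wrist','w2',None,1.4)
im,p=snap('top','top2',None,1.4)
E
```

```text
[0.60706186 0.19462417 0.15616883] [ 9.99997563e-01  3.05464159e-04 -2.18668997e-03] 0.00030395972950876565 [-0.50320007  0.23638821  0.15673361]
```

View pics/w2.png

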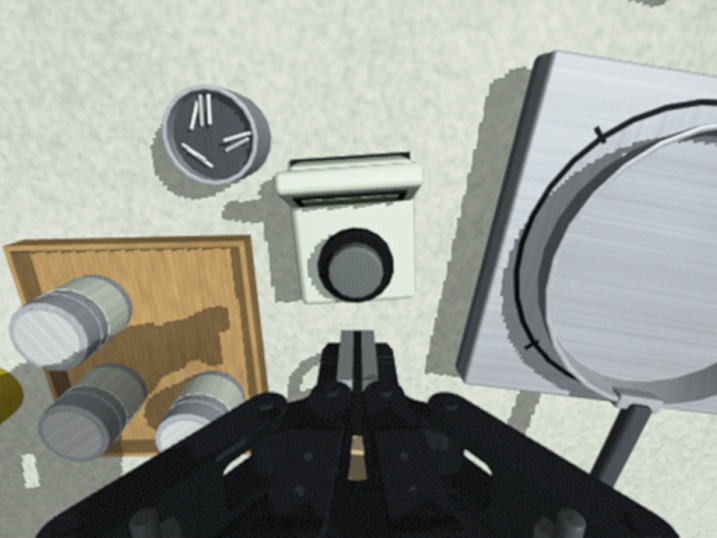

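The key's top is at (357,273), and the pan is free on the left circle.

```bash
python3 - <<'E'
from h import *
p=P('w2');o=get_obs();R=o['tcp_rot']
k=ray(p,357/1.4,273/1.4,.06);print(k, R.T@(k-o['eef_pos'])*100)
E
```

```text
[0.60622401 0.19348861 0.06      ] [-0.03794359 -0.01831995  9.68639062]
```

Emit:
carry_out:
  moves:
    - [[0, 0, 1.5, 0], [0, 0, 4, 0], [0, 0, 6.5, 0], [0, 0, 8.5, 0], [0, 0, 9.2, 0], [0, 0, 9.5, 0], [0, 0, 9.7, 0], [0, 0, 9.9, 0], [0, 0, 10.1, 0], [0, 0, 10.2, 0], [0, 0, 10.2, 0], [0, 0, 10.2, 0]]

```text
t: 7.63
eef_pos: [0.6081, 0.1936, 0.0579]
tcp_rot: [[1.0, -0.0, 0.002], [-0.0, -1.0, 0.0], [0.002, -0.0, -1.0]]
wrist_force: [-6.4, -3.0, 14.5]
finger_gap: 0.0001
gripper_force: 7.3
```

```bash
python3 - <<'E'
from h import *
im,p=snap('side','s2',(170,190,270,290),3)
im2,_=snap('wrist','w3',None,1)
a=cv2.imread('pics/s2.png');b=cv2.imread('pics/w3.png')
a=cv2.resize(a,(384,384));cv2.imwrite('pics/c3.png',np.hstack([b[84:384,130:400],cv2.resize(a,(300,300))]))
E
```

```text
(no output)
```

View pics/c3.png

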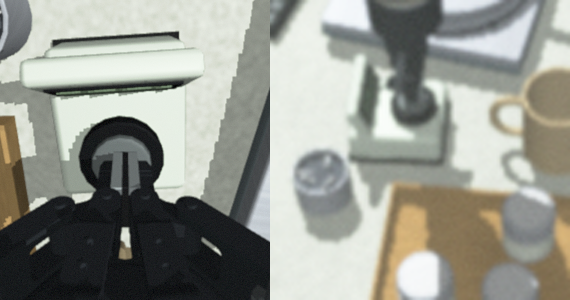

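Emit:
carry_out:
  moves:
    - [[0, 0, 0.1, 0], [0, 0, 0.1, 0], [0, 0, 0.1, 0], [0, 0, 0.1, 0], [0, 0, 0.1, 0], [0, 0, 0.1, 0], [0, 0, 0.1, 0], [0, 0, 0.1, 0], [0, 0, 0.1, 0], [0, 0, 0.1, 0], [0, 0, 0.1, 0], [0, 0, 0.1, 0]]

```text
t: 8.73
eef_pos: [0.6081, 0.1936, 0.0578]
tcp_rot: [[1.0, -0.0, 0.002], [-0.0, -1.0, 0.0], [0.002, -0.0, -1.0]]
wrist_force: [-9.8, -5.3, 23.4]
finger_gap: -0.0001
gripper_force: 11.5
```

Emit:
carry_out:
  moves:
    - [[0, 0, -0.1, 0], [0, 0, -0.1, 0], [0, 0, -0.1, 0], [0, 0, -0.1, 0], [0, 0, -0.1, 0], [0, 0, -0.1, 0], [0, 0, -0.1, 0], [0, 0, -0.1, 0], [0, 0, -0.1, 0], [0, 0, -0.1, 0], [0, 0, -0.1, 0], [0, 0, -0.1, 0]]

```text
t: 9.73
eef_pos: [0.6081, 0.1936, 0.0579]
tcp_rot: [[1.0, -0.0, 0.002], [-0.0, -1.0, 0.0], [0.002, -0.0, -1.0]]
wrist_force: [-5.0, -2.8, 14.2]
finger_gap: 0.0001
gripper_force: 7.3
```

Emit:
carry_out:
  moves:
    - [[0, 0, 0, 0], [0, 0, 0, 0], [0, 0, 0, 0], [0, 0, 0, 0], [0, 0, 0, 0], [0, 0, 0, 0], [0, 0, 0, 0], [0, 0, 0, 0], [0, 0, 0, 0], [0, 0, 0, 0], [0, 0, 0, 0], [0, 0, 0, 0]]

```text
t: 10.73
eef_pos: [0.6081, 0.1936, 0.0579]
tcp_rot: [[1.0, -0.0, 0.002], [-0.0, -1.0, 0.0], [0.002, -0.0, -1.0]]
wrist_force: [-5.6, -3.0, 14.7]
finger_gap: -0.0003
gripper_force: 7.3
```

Emit:
carry_out:
  moves:
    - [[0, 0, 0, 0], [0, 0, 0, 0], [0, 0, 0, 0], [0, 0, 0, 0], [0, 0, 0, 0], [0, 0, 0, 0], [0, 0, 0, 0], [0, 0, 0, 0], [0, 0, 0, 0], [0, 0, 0, 0], [0, 0, 0, 0], [0, 0, 0, 0]]

```text
t: 11.73
eef_pos: [0.6081, 0.1936, 0.0579]
tcp_rot: [[1.0, -0.0, 0.002], [-0.0, -1.0, 0.0], [0.002, -0.0, -1.0]]
wrist_force: [-6.7, -4.1, 14.2]
finger_gap: 0.0
gripper_force: 7.3
```

Emit:
carry_out:
  moves:
    - [[0, 0, 0, 0], [0, 0, 0, 0], [0, 0, 0, 0], [0, 0, 0, 0], [0, 0, 0, 0], [0, 0, 0, 0], [0, 0, 0, 0], [0, 0, 0, 0], [0, 0, 0, 0], [0, 0, 0, 0], [0, 0, 0, 0], [0, 0, 0, 0]]

```text
t: 12.73
eef_pos: [0.6081, 0.1936, 0.0579]
tcp_rot: [[1.0, -0.0, 0.002], [-0.0, -1.0, 0.0], [0.002, -0.0, -1.0]]
wrist_force: [-6.3, -4.7, 14.4]
finger_gap: 0.0001
gripper_force: 7.3
```

Emit:
carry_out:
  moves:
    - [[0, 0, 0, 0], [0, 0, 0, 0], [0, 0, 0, 0], [0, 0, 0, 0], [0, 0, 0, 0], [0, 0, 0, 0], [0, 0, 0, 0], [0, 0, 0, 0], [0, 0, 0, 0], [0, 0, 0, 0], [0, 0, 0, 0], [0, 0, 0, 0]]

```text
t: 13.73
eef_pos: [0.6081, 0.1936, 0.0579]
tcp_rot: [[1.0, -0.0, 0.002], [-0.0, -1.0, 0.0], [0.002, -0.0, -1.0]]
wrist_force: [-6.0, -3.8, 14.6]
finger_gap: -0.0002
gripper_force: 7.3
```

Emit:
carry_out:
  moves:
    - [[0, 0, -0.5, 0], [0, 0, -2, 0], [0, 0, -4, 0], [0, 0, -7, 0], [0, 0, -9, 0], [0, 0, -10.5, 0], [0, 0, -11, 0]]

```text
t: 14.32
eef_pos: [0.6088, 0.1941, 0.1692]
tcp_rot: [[1.0, -0.0, 0.005], [-0.0, -1.0, 0.001], [0.005, -0.001, -1.0]]
wrist_force: [-0.8, 0.2, 1.1]
finger_gap: -0.0001
gripper_force: 0.0
```

```bash
python3 - <<'E'
from h import *
o=get_obs();print(o['t'],o['eef_pos'],o['tcp_rot'],o['wrist_force'])
snap('top','top3',(80,115,240,260),5)
E
```

```text
14.3167 [0.60879844 0.19405531 0.16915892] [[ 9.99986521e-01 -1.62622673e-04  5.18962964e-03]
 [-1.69887095e-04 -9.99999006e-01  1.39938571e-03]
 [ 5.18939691e-03 -1.40024849e-03 -9.99985555e-01]] [-0.81450341  0.20406273  1.13773827]
```

View pics/top3.png

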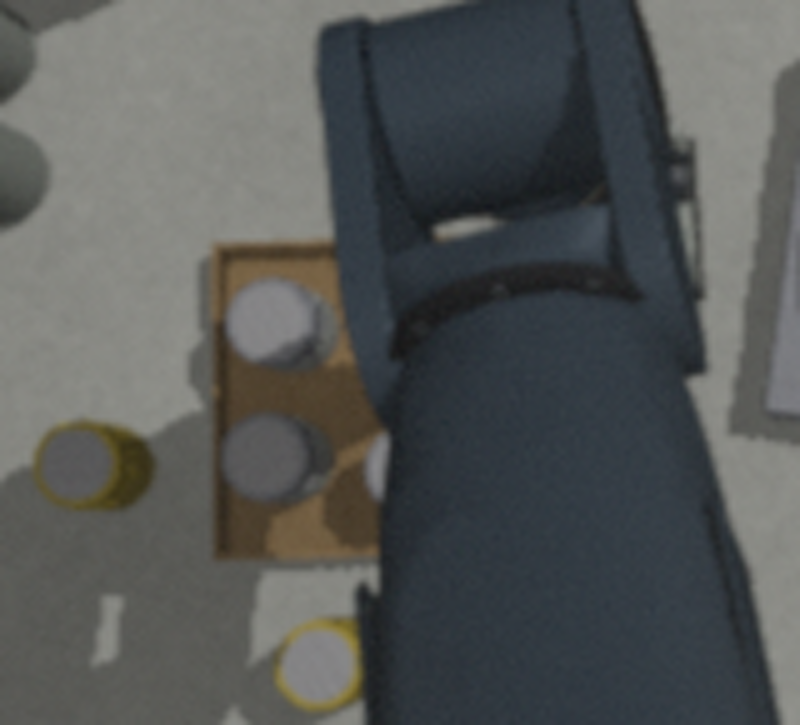

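The key was held down from about t=7.6 to 13.8 s and then let go. The tins stand where they were before. Next I go above tin A, at the far left of the tray.

Emit:
carry_out:
  moves:
    - [[-0.2, -0.8, 0, 0], [-0.6, -2.5, 0, 0], [-1.2, -5, 0, 0], [-1.8, -7.5, 0, 0], [-2.5, -10.3, 0, 0], [-3.2, -13, 0.5, 0], [-3.9, -16, 1, 0], [-4.4, -18.5, 1.5, 0], [-4.8, -20.3, 2, 0], [-5.1, -21.2, 2.5, 0], [-5.1, -21.3, 2.7, 0], [-5.1, -21.3, 2.7, 0]]
  hand: 7.5

```text
t: 15.37
eef_pos: [0.5559, 0.4063, 0.1372]
tcp_rot: [[1.0, 0.0, -0.002], [0.0, -1.0, -0.001], [-0.002, 0.001, -1.0]]
wrist_force: [0.4, 0.7, -0.1]
finger_gap: 0.0749
gripper_force: 0.0
```

```bash
python3 - <<'E'
from h import *
o=get_obs();R=o['tcp_rot'];print(o['t'],o['eef_pos'],R[:,0],o['finger_gap'],o['q'][5])
im,p=snap('wrist','w4',None,1.4)
for n,x in dict(A=(.5575,.4072),B=(.4756,.4085),C=(.467,.322)).items(): print(n,proj(p,(*x,.061))*1.4)
E
```

```text
15.3667 [0.55587005 0.40630871 0.13722795] [ 9.99998197e-01  3.66759347e-04 -1.86308060e-03] 0.07491338126016951 2.1341529003196755
A [353.53162919 280.27763426]
B [351.95513719 394.68221489]
C [479.6311579  405.20551273]
```

View pics/w4.png

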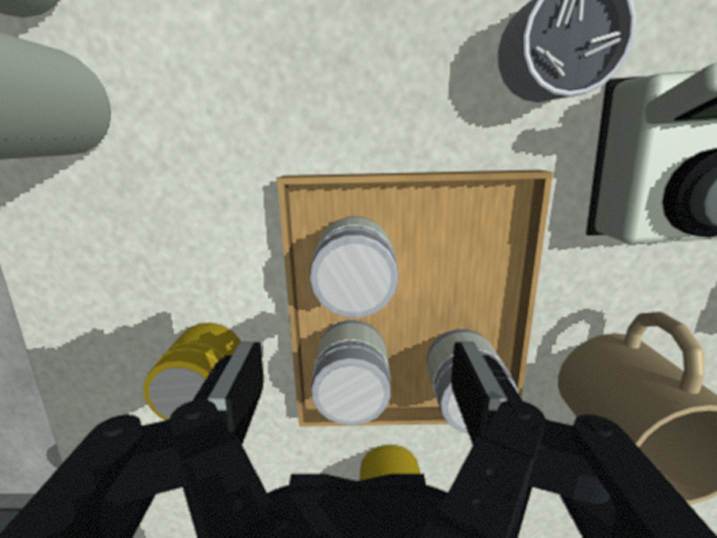

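Tin A's lid is at (354,275) and B's at (352,390), about 3 mm farther in +x than predicted, so I correct and grasp A.

Emit:
carry_out:
  moves:
    - [[0.4, -0.1, 1.5, 0], [0.4, -0.1, 4, 0], [0.4, -0.1, 6.5, 0], [0.4, -0.1, 8.8, 0], [0.4, -0.1, 10.5, 0], [0.4, -0.1, 11.3, 0], [0.4, -0.1, 11.5, 0], [0.4, -0.1, 11.5, 0]]

```text
t: 16.08
eef_pos: [0.5609, 0.4072, 0.0237]
tcp_rot: [[1.0, -0.001, -0.0], [-0.001, -1.0, -0.0], [-0.0, 0.0, -1.0]]
wrist_force: [0.3, -0.1, -0.2]
finger_gap: 0.0751
gripper_force: 0.0
```

Emit:
carry_out:
  moves:
    - [[0, 0, 0, 0], [0, 0, 0, 0], [0, 0, 0, 0], [0, 0, 0, 0], [0, 0, 0, 0], [0, 0, 0, 0], [0, 0, 0, 0], [0, 0, 0, 0]]
  hand: 4.6
  force: 40

```text
t: 16.75
eef_pos: [0.5614, 0.408, 0.0254]
tcp_rot: [[1.0, -0.0, 0.002], [-0.0, -1.0, 0.001], [0.002, -0.001, -1.0]]
wrist_force: [1.0, -0.8, 6.2]
finger_gap: 0.0529
gripper_force: 42.3
```

Emit:
carry_out:
  moves:
    - [[0, 0, -0.5, 0], [0, 0, -2, 0], [0, 0, -4, 0], [0, 0, -6.5, 0], [0, 0, -9, 0], [0, 0, -11, 0], [0, 0, -12, 0], [0, 0, -12, 0]]

```text
t: 17.42
eef_pos: [0.5614, 0.4083, 0.1472]
tcp_rot: [[1.0, -0.0, 0.004], [-0.0, -1.0, 0.003], [0.004, -0.003, -1.0]]
wrist_force: [1.2, -0.6, -1.3]
finger_gap: 0.053
gripper_force: 42.2
```

Emit:
carry_out:
  moves:
    - [[0.1, 0.5, 0, 0], [0.4, 2, 0, 0], [0.9, 4.3, 0, 0], [1.5, 7, 0, 0], [2.1, 10, 0, 0], [2.7, 13, 0, 0], [3.3, 16, 0, 0], [3.9, 19, 0, 0], [4.5, 22, 0, 0], [5.1, 25, 0, 0], [5.7, 28, 0, 0], [6.4, 31, 0, 0]]
  force: 60

```text
t: 18.42
eef_pos: [0.6234, 0.0948, 0.1422]
tcp_rot: [[1.0, -0.001, -0.003], [-0.001, -1.0, -0.0], [-0.003, 0.0, -1.0]]
wrist_force: [0.5, 0.1, -0.3]
finger_gap: 0.0529
gripper_force: 63.4
```

Emit:
carry_out:
  moves:
    - [[0.6, 2.8, 0, 0], [1.1, 5.3, 0, 0], [1.6, 7.6, 0, 0], [2, 9.6, 0, 0], [2.3, 11.2, 0, 0], [2.5, 12, 0, 0], [2.6, 12.3, 0, 0], [2.6, 12.3, 0, 0]]

```text
t: 19.08
eef_pos: [0.6502, -0.0257, 0.1433]
tcp_rot: [[1.0, -0.001, -0.001], [-0.001, -1.0, 0.0], [-0.001, -0.0, -1.0]]
wrist_force: [0.3, -0.4, 0.2]
finger_gap: 0.0524
gripper_force: 63.5
```

```bash
python3 - <<'E'
from h import *
o=get_obs();R=o['tcp_rot'];print(o['t'],o['eef_pos'],R[:,0],o['finger_gap'],o['q'][5])
im,p=snap('wrist','w5',None,1.4)
E
```

```text
19.0833 [ 0.65017783 -0.02569548  0.14329562] [ 9.99999406e-01 -7.51361788e-04 -7.89390371e-04] 0.05244464946383657 1.4604675187331424
```

View pics/w5.png

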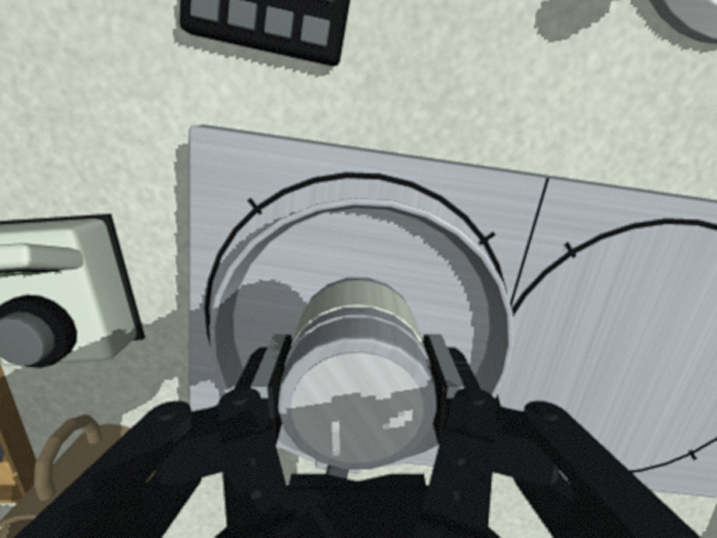

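The view shows tin A held over the pan. The rim's left, right and top edges are at (213,318), (511,318) and (360,200), and the circle's top is at (357,175).

```bash
python3 - <<'E'
from h import *
p=P('w5')
for n,u,v,z in [('L',213,318,.062),('R',511,318,.062),('T',360,200,.062),('circT',357,175,.036),('circ L',207,310,.036)]: print(n,ray(p,u/1.4,v/1.4,z).round(4))
for c in [(.603,-.025),(.598,-.025),(.606,-.025)]:
  print(c,[ (proj(p,(c[0]+.1*np.cos(a),c[1]+.1*np.sin(a),.062))*1.4).round(0) for a in (0,.5,1,-.5,-1,np.pi/2,-np.pi/2)])
E
```

```text
L [0.6245 0.0649 0.062 ]
R [ 0.6242 -0.1248  0.062 ]
T [ 0.6992 -0.0286  0.062 ]
circT [ 0.7107 -0.0269  0.036 ]
circ L [0.618  0.0791 0.036 ]
(0.603, -0.025) [array([354., 193.]), array([271., 215.]), array([216., 270.]), array([436., 214.]), array([492., 269.]), array([202., 348.]), array([507., 347.])]
(0.598, -0.025) [array([354., 202.]), array([272., 223.]), array([217., 277.]), array([436., 223.]), array([491., 277.]), array([203., 354.]), array([506., 354.])]
(0.606, -0.025) [array([354., 188.]), array([271., 209.]), array([215., 265.]), array([437., 209.]), array([493., 265.]), array([201., 344.]), array([508., 343.])]
```

Emit:
carry_out:
  moves:
    - [[-0.3, 0.2, 1.5, 0], [-0.3, 0.2, 3.5, 0], [-0.3, 0.2, 5.5, 0], [-0.3, 0.2, 6.8, 0], [-0.3, 0.2, 7.4, 0], [-0.3, 0.2, 7.7, 0], [-0.3, 0.2, 7.9, 0], [-0.3, 0.2, 8, 0], [-0.3, 0.2, 8, 0], [-0.3, 0.2, 8, 0]]

```text
t: 19.97
eef_pos: [0.6478, -0.0274, 0.0646]
tcp_rot: [[1.0, -0.0, 0.001], [-0.0, -1.0, -0.0], [0.001, 0.0, -1.0]]
wrist_force: [0.2, 0.1, -1.8]
finger_gap: 0.0531
gripper_force: 63.5
```

Emit:
carry_out:
  moves:
    - [[0, 0, 0.1, 0], [0, 0, 0.2, 0], [0, 0, 0.2, 0], [0, 0, 0.2, 0]]

```text
t: 20.3
eef_pos: [0.6477, -0.0274, 0.0625]
tcp_rot: [[1.0, -0.0, 0.001], [-0.0, -1.0, -0.0], [0.001, 0.0, -1.0]]
wrist_force: [-2.0, -0.2, 5.3]
finger_gap: 0.0527
gripper_force: 64.7
```

Emit:
carry_out:
  moves:
    - [[0, 0, 0, 0], [0, 0, 0, 0], [0, 0, 0, 0], [0, 0, 0, 0], [0, 0, 0, 0], [0, 0, -1, 0], [0, 0, -3, 0], [0, 0, -6, 0], [0, 0, -8.5, 0], [0, 0, -9, 0], [0, 0, -9, 0]]
  hand: 7.2

```text
t: 21.22
eef_pos: [0.6484, -0.0275, 0.1545]
tcp_rot: [[1.0, -0.0, 0.004], [-0.0, -1.0, -0.0], [0.004, 0.0, -1.0]]
wrist_force: [-1.4, -0.3, 0.4]
finger_gap: 0.0721
gripper_force: 0.0
```

Emit:
carry_out:
  moves:
    - [[-0.5, -1.3, 0, -0.1], [-1.4, -3.6, 0, -0.2], [-2.5, -6.4, 0, -0.3], [-3.6, -9.2, 0, -0.4], [-4.7, -12, 0, -0.5], [-5.8, -15, 0, -0.6], [-7, -18, 0, -0.7], [-8.2, -21, 0, -0.8], [-9.4, -24, 0, -0.9], [-10.6, -27, 0, -1], [-11.6, -29.7, 0, -1.1], [-12.5, -32, 0, -1.2]]

```text
t: 22.22
eef_pos: [0.521, 0.2942, 0.1506]
tcp_rot: [[0.357, 0.934, -0.002], [0.934, -0.357, -0.001], [-0.001, -0.001, -1.0]]
wrist_force: [0.6, -0.2, -0.3]
finger_gap: 0.0719
gripper_force: 0.0
```

```bash
python3 - <<'E'
from h import *
o=get_obs();R=o['tcp_rot'];print(o['t'],o['eef_pos'],R[:,0],np.arctan2(R[1,0],R[0,0]),o['finger_gap'],o['q'][5])
t=np.array([.478,.4085,.13]);print(R.T@(t-o['eef_pos'])*100, np.radians(120)-np.arctan2(R[1,0],R[0,0]))
snap('top','top5')
E
```

```text
22.2167 [0.52095431 0.29417256 0.15063175] [ 0.35727667  0.93399773 -0.001275  ] 1.2054455296779292 0.0719466707916406 0.80142182439439
[ 9.14613003 -8.09357732  2.06333858] 0.8889495727152661
```

Emit:
carry_out:
  moves:
    - [[1, -0.9, 0, -0.1], [2.3, -2, 0, -0.2], [3.9, -3.4, 0, -0.3], [5.4, -4.8, 0.5, -0.4], [6.9, -6.1, 1, -0.5], [8, -7.1, 1.5, -0.6], [8.7, -7.7, 2, -0.7], [9.1, -8.1, 2, -0.8], [9.1, -8.1, 2, -0.89], [9.1, -8.1, 2, -0.89], [9.1, -8.1, 2, -0.89]]

```text
t: 23.18
eef_pos: [0.4797, 0.4064, 0.1309]
tcp_rot: [[-0.493, 0.87, -0.001], [0.87, 0.493, -0.001], [-0.0, -0.001, -1.0]]
wrist_force: [1.0, -0.4, 0.8]
finger_gap: 0.0723
gripper_force: 0.0
```

```bash
python3 - <<'E'
from h import *
o=get_obs();R=o['tcp_rot'];print(o['t'],o['eef_pos'],np.arctan2(R[1,0],R[0,0]),o['finger_gap'])
im,p=snap('wrist','w6')
g=cv2.cvtColor(im.astype(np.uint8),cv2.COLOR_BGR2GRAY)
print('pred B',proj(p,(.478,.4085,.061)),'C',proj(p,(.47,.322,.061)), 'r', np.linalg.norm(proj(p,(.478,.4085,.061))-proj(p,(.478,.4355,.061))))
c=cv2.HoughCircles(g,cv2.HOUGH_GRADIENT,1,20,param1=80,param2=22,minRadius=24,maxRadius=48)
print(c)
for q in (c[0][:8] if c is not None else []): print(q, ray(p,q[0],q[1],.061).round(4))
E
```

```text
23.1833 [0.47966858 0.40642201 0.13089923] 2.0866314175686576 0.07228272697829717
pred B [255.68969179 201.77416042] C [200.68637058 275.63127729] r 32.48046821764562
[[[252.5 198.5  29.3]
  [333.5  65.5  40.7]
  [103.5 159.5  32.7]
  [200.5 268.5  29.7]]]
[252.5 198.5  29.3] [0.4743 0.4097 0.061 ]
[333.5  65.5  40.7] [0.475  0.5239 0.061 ]
[103.5 159.5  32.7] [0.3576 0.3807 0.061 ]
[200.5 268.5  29.7] [0.4666 0.3287 0.061 ]
```

Hough finds B at (252,198), which agrees with the prediction, and C at (200,268). Now I grasp B.

Emit:
carry_out:
  moves:
    - [[0.4, -0.1, 1.5, 0], [0.4, -0.1, 4, 0], [0.4, -0.1, 6.5, 0], [0.4, -0.1, 8.5, 0], [0.4, -0.1, 10, 0], [0.4, -0.1, 10.6, 0], [0.4, -0.1, 10.8, 0], [0.4, -0.1, 10.8, 0]]

```text
t: 23.9
eef_pos: [0.4773, 0.4097, 0.0239]
tcp_rot: [[-0.495, 0.869, 0.0], [0.869, 0.495, -0.0], [-0.0, 0.0, -1.0]]
wrist_force: [0.5, -0.9, -0.3]
finger_gap: 0.0722
gripper_force: 0.0
```

Emit:
carry_out:
  moves:
    - [[0, 0, 0, 0], [0, 0, 0, 0], [0, 0, 0, 0], [0, 0, 0, 0], [0, 0, 0, 0], [0, 0, 0, 0], [0, 0, 0, 0], [0, 0, 0, 0]]
  hand: 4.6

```text
t: 24.57
eef_pos: [0.4778, 0.4103, 0.0253]
tcp_rot: [[-0.496, 0.868, 0.002], [0.868, 0.496, 0.001], [0.0, 0.002, -1.0]]
wrist_force: [-1.1, -0.4, 6.4]
finger_gap: 0.0529
gripper_force: 62.8
```

Emit:
carry_out:
  moves:
    - [[0, 0, -0.5, 0], [0, 0, -2, 0], [0, 0, -4, 0], [0, 0, -6.5, 0], [0, 0, -9, 0], [0, 0, -11.5, 0], [0, 0, -12.5, 0], [0, 0, -12.5, 0]]

```text
t: 25.23
eef_pos: [0.4781, 0.4105, 0.1515]
tcp_rot: [[-0.496, 0.868, 0.004], [0.868, 0.496, 0.003], [0.001, 0.005, -1.0]]
wrist_force: [0.4, -0.3, -0.6]
finger_gap: 0.053
gripper_force: 62.9
```

```bash
python3 - <<'E'
from h import *
o=get_obs();R=o['tcp_rot'];print(o['t'],o['eef_pos'],np.arctan2(R[1,0],R[0,0]),o['finger_gap'])
a=np.radians(120)
# slots 120 / 240
for s in (120,300): 
  s=np.radians(s);t=np.array([.600+.048*np.cos(s),-.028+.048*np.sin(s),o['eef_pos'][2]]);print(t,R.T@(t-o['eef_pos'])*100)
E
```

```text
25.2333 [0.47805743 0.41052962 0.15154271] 2.0897639405612405 0.05304829002837707
[0.576      0.01356922 0.15154271] [-39.32711785 -11.18371545  -0.07347225]
[ 0.624      -0.06956922  0.15154271] [-48.92701341 -11.1392323   -0.07860621]
```

Emit:
carry_out:
  moves:
    - [[-0.5, -0.1, 0, 0], [-1.8, -0.5, 0, 0], [-4, -1.1, 0, 0], [-6.8, -1.9, 0, 0], [-9.8, -2.8, 0, 0], [-12.8, -3.6, 0, 0], [-15.8, -4.5, 0, 0], [-18.8, -5.4, 0, 0], [-21.8, -6.2, 0, 0], [-24.8, -7.1, 0, 0], [-27.6, -7.9, 0, 0], [-30.2, -8.6, 0, 0]]

```text
t: 26.23
eef_pos: [0.5514, 0.1021, 0.1471]
tcp_rot: [[-0.495, 0.869, -0.003], [0.869, 0.495, -0.0], [0.001, -0.003, -1.0]]
wrist_force: [0.7, -0.2, -1.2]
finger_gap: 0.0527
gripper_force: 62.9
```

Emit:
carry_out:
  moves:
    - [[-2.4, -0.7, 0, 0], [-4.6, -1.3, 0, 0], [-6.4, -1.9, 0, 0], [-7.9, -2.2, 0, 0], [-8.8, -2.5, 0, 0], [-9.1, -2.6, 0, 0], [-9.1, -2.6, 0, 0], [-9.1, -2.6, 0, 0]]

```text
t: 26.9
eef_pos: [0.5743, 0.0133, 0.1483]
tcp_rot: [[-0.496, 0.868, -0.001], [0.868, 0.496, 0.0], [0.001, -0.001, -1.0]]
wrist_force: [-0.7, 0.6, -0.5]
finger_gap: 0.0528
gripper_force: 62.9
```

```bash
python3 - <<'E'
from h import *
o=get_obs();R=o['tcp_rot'];print(o['t'],o['eef_pos'],np.arctan2(R[1,0],R[0,0]),o['finger_gap'])
t=np.array([.576,.0136,.0625]);print(R.T@(t-o['eef_pos'])*100)
E
```

```text
26.9 [0.57430911 0.01331281 0.14827739] 2.0898458365929926 0.05276896214197916
[-0.06449123  0.16774971  8.57757059]
```

Emit:
carry_out:
  moves:
    - [[0, 0.2, 1.5, 0], [0, 0.2, 4, 0], [0, 0.2, 6, 0], [0, 0.2, 7.3, 0], [0, 0.2, 8, 0], [0, 0.2, 8.3, 0], [0, 0.2, 8.5, 0], [0, 0.2, 8.6, 0], [0, 0.2, 8.7, 0], [0, 0.2, 8.7, 0], [0, 0.2, 8.7, 0]]

```text
t: 27.82
eef_pos: [0.5768, 0.014, 0.0623]
tcp_rot: [[-0.496, 0.868, 0.001], [0.868, 0.496, -0.0], [-0.0, 0.001, -1.0]]
wrist_force: [0.2, 0.0, -0.5]
finger_gap: 0.053
gripper_force: 62.9
```

Emit:
carry_out:
  moves:
    - [[0, 0, 0.1, 0], [0, 0, 0.1, 0], [0, 0, 0.1, 0]]

```text
t: 28.07
eef_pos: [0.5768, 0.014, 0.0622]
tcp_rot: [[-0.496, 0.868, 0.001], [0.868, 0.496, -0.0], [-0.0, 0.001, -1.0]]
wrist_force: [-5.8, 0.4, 12.9]
finger_gap: 0.0526
gripper_force: 64.3
```

Emit:
carry_out:
  moves:
    - [[0, 0, 0, 0], [0, 0, 0, 0], [0, 0, 0, 0], [0, 0, 0, 0], [0, 0, 0, 0], [0, 0, -1, 0], [0, 0, -3, 0], [0, 0, -6, 0], [0, 0, -8.5, 0], [0, 0, -9, 0], [0, 0, -9, 0]]
  hand: 7.2

```text
t: 28.98
eef_pos: [0.5775, 0.014, 0.1532]
tcp_rot: [[-0.496, 0.868, 0.004], [0.868, 0.496, -0.0], [-0.002, 0.003, -1.0]]
wrist_force: [-0.6, 0.1, -0.3]
finger_gap: 0.0719
gripper_force: 0.0
```

```bash
python3 - <<'E'
from h import *
o=get_obs();R=o['tcp_rot'];print(o['t'],o['eef_pos'],np.arctan2(R[1,0],R[0,0]),o['finger_gap'])
t=np.array([.468,.325,.14]);print(R.T@(t-o['eef_pos'])*100)
E
```

```text
28.9833 [0.57753419 0.0139577  0.15317829] 2.089890817978409 0.07194888037628382
[32.44353638  5.91593538  1.26721855]
```

Emit:
carry_out:
  moves:
    - [[0.5, 0.1, 0, 0.08], [2, 0.4, 0, 0.18], [4.5, 0.8, 0, 0.28], [7.5, 1.4, 0, 0.38], [11, 2, 0, 0.48], [14.5, 2.6, 0, 0.58], [18, 3.3, 0, 0.68], [21.5, 3.9, 0, 0.78], [25, 4.6, 0.3, 0.88], [28, 5.1, 0.6, 0.98], [30.5, 5.6, 1, 1.04], [32, 5.8, 1.3, 1.04]]

```text
t: 29.98
eef_pos: [0.4665, 0.3226, 0.1364]
tcp_rot: [[0.5, 0.866, -0.002], [0.866, -0.5, -0.001], [-0.001, -0.001, -1.0]]
wrist_force: [0.3, -0.2, -0.4]
finger_gap: 0.0719
gripper_force: 0.0
```

Emit:
carry_out:
  moves:
    - [[0.4, 0.1, 0, 0], [0.4, 0.1, 0, 0], [0.4, 0.1, 0, 0]]

```text
t: 30.23
eef_pos: [0.4712, 0.3229, 0.1373]
tcp_rot: [[0.498, 0.867, -0.001], [0.867, -0.498, -0.001], [-0.001, -0.0, -1.0]]
wrist_force: [-0.3, -0.9, -0.3]
finger_gap: 0.0719
gripper_force: 0.0
```

```bash
python3 - <<'E'
from h import *
o=get_obs();R=o['tcp_rot'];print(o['t'],o['eef_pos'],np.arctan2(R[1,0],R[0,0]),o['finger_gap'])
im,p=snap('wrist','w7')
g=cv2.cvtColor(im.astype(np.uint8),cv2.COLOR_BGR2GRAY)
print('pred C',proj(p,(.468,.325,.061)))
c=cv2.HoughCircles(g,cv2.HOUGH_GRADIENT,1,20,param1=80,param2=20,minRadius=24,maxRadius=45)
for q in (c[0][:8] if c is not None else []): w=ray(p,q[0],q[1],.061);print(q, w.round(4),R.T@(w-o['eef_pos'])*100)
E
```

```text
30.2333 [0.47120682 0.32290361 0.13725025] 1.0499026039333674 0.07189043693793491
pred C [250.37570637 201.15763023]
[252.5 197.5  33.3] [0.4712 0.3269 0.061 ] [ 0.35739415 -0.19966614  7.62475968]
[109.5 205.5  35.4] [0.3625 0.381  0.061 ] [ -0.3604815  -12.32223985   7.62977983]
[457.5 249.5  40. ] [0.6058 0.1925 0.061 ] [-4.60974493 18.16768745  7.62292627]
[130.5 195.5  26.6] [0.3835 0.3793 0.061 ] [  0.53850721 -10.40944916   7.62823859]
[474.5 107.5  33.3] [0.6523 0.3061 0.061 ] [ 7.56635284 16.54803288  7.61189657]
[443.5 230.5  44.4] [0.6007 0.2172 0.061 ] [-2.71821307 16.49362433  7.62172158]
[179.5 217.5  43.3] [0.4076 0.3424 0.061 ] [-1.4719068  -6.48736464  7.62875261]
[510.5 110.5  37.2] [0.6753 0.2904 0.061 ] [ 7.34814084 19.32357619  7.61111193]
```

Emit:
carry_out:
  moves:
    - [[0.2, -0.1, 1.5, 0], [0.2, -0.1, 4, 0], [0.2, -0.1, 6.5, 0], [0.2, -0.1, 9, 0], [0.2, -0.1, 10.6, 0], [0.2, -0.1, 11.2, 0], [0.2, -0.1, 11.4, 0], [0.2, -0.1, 11.4, 0]]

```text
t: 30.95
eef_pos: [0.4717, 0.3254, 0.0242]
tcp_rot: [[0.498, 0.867, 0.0], [0.867, -0.498, 0.0], [0.0, 0.0, -1.0]]
wrist_force: [0.3, -0.6, -0.2]
finger_gap: 0.0725
gripper_force: 0.0
```

Emit:
carry_out:
  moves:
    - [[0, 0, 0, 0], [0, 0, 0, 0], [0, 0, 0, 0], [0, 0, 0, 0], [0, 0, 0, 0], [0, 0, 0, 0], [0, 0, 0, 0], [0, 0, 0, 0]]
  hand: 4.6

```text
t: 31.62
eef_pos: [0.4721, 0.3261, 0.0254]
tcp_rot: [[0.498, 0.867, 0.002], [0.867, -0.498, 0.001], [0.002, 0.001, -1.0]]
wrist_force: [-0.4, -1.5, 5.9]
finger_gap: 0.053
gripper_force: 62.7
```

Emit:
carry_out:
  moves:
    - [[0, 0, -0.5, 0], [0, 0, -2, 0], [0, 0, -4, 0], [0, 0, -6.5, 0], [0, 0, -9, 0], [0, 0, -11.5, 0], [0, 0, -12.5, 0], [0, 0, -12.5, 0]]

```text
t: 32.28
eef_pos: [0.4722, 0.3265, 0.1515]
tcp_rot: [[0.498, 0.867, 0.004], [0.867, -0.498, 0.002], [0.004, 0.002, -1.0]]
wrist_force: [-0.9, -0.9, -0.2]
finger_gap: 0.0527
gripper_force: 62.9
```

```bash
python3 - <<'E'
from h import *
o=get_obs();R=o['tcp_rot'];print(o['t'],o['eef_pos'],np.arctan2(R[1,0],R[0,0]),o['finger_gap'])
s=np.radians(240);t=np.array([.600+.048*np.cos(s),-.028+.048*np.sin(s),o['eef_pos'][2]]);print(t,R.T@(t-o['eef_pos'])*100)
E
```

```text
32.2833 [0.47219556 0.32649319 0.15152393] 1.0498703239513187 0.052700942936505506
[ 0.576      -0.06956922  0.15152393] [-29.18637856  28.71515741  -0.05471097]
```

Emit:
carry_out:
  moves:
    - [[-0.4, 0.4, 0, 0], [-1.4, 1.4, 0, 0], [-3, 3, 0, 0], [-5, 5, 0, 0], [-7.2, 7.1, 0, 0], [-9.5, 9.3, 0, 0], [-11.8, 11.6, 0, 0], [-14.1, 13.9, 0, 0], [-16.4, 16.1, 0, 0], [-18.7, 18.4, 0, 0], [-21, 20.6, 0, 0], [-23, 22.6, 0, 0]]

```text
t: 33.28
eef_pos: [0.5519, 0.0108, 0.1472]
tcp_rot: [[0.499, 0.867, -0.003], [0.867, -0.499, -0.0], [-0.001, -0.002, -1.0]]
wrist_force: [-0.6, 1.6, -1.7]
finger_gap: 0.0527
gripper_force: 62.9
```

Emit:
carry_out:
  moves:
    - [[-1.8, 1.8, 0, 0], [-3.4, 3.3, 0, 0], [-4.7, 4.6, 0, 0], [-5.6, 5.5, 0, 0], [-6.1, 6, 0, 0], [-6.2, 6.1, 0, 0], [-6.2, 6.1, 0, 0], [-6.2, 6.1, 0, 0]]

```text
t: 33.95
eef_pos: [0.5744, -0.0696, 0.1485]
tcp_rot: [[0.497, 0.868, -0.001], [0.868, -0.497, 0.0], [-0.0, -0.001, -1.0]]
wrist_force: [1.3, -0.4, -1.2]
finger_gap: 0.0528
gripper_force: 62.9
```

```bash
python3 - <<'E'
from h import *
o=get_obs();R=o['tcp_rot'];print(o['t'],o['eef_pos'],np.arctan2(R[1,0],R[0,0]),o['finger_gap'])
t=np.array([.576,-.0696,.0625]);print(R.T@(t-o['eef_pos'])*100)
E
```

```text
33.95 [ 0.57443633 -0.06960887  0.1485196 ] 1.0503446690806637 0.05281808113603281
[0.07890922 0.14081041 8.60186665]
```

Emit:
carry_out:
  moves:
    - [[0, 0, 1.5, 0], [0, 0, 4, 0], [0, 0, 6, 0], [0, 0, 7.3, 0], [0, 0, 8, 0], [0, 0, 8.3, 0], [0, 0, 8.5, 0], [0, 0, 8.6, 0], [0, 0, 8.7, 0], [0, 0, 8.75, 0], [0, 0, 8.75, 0]]

```text
t: 34.87
eef_pos: [0.5752, -0.0703, 0.0623]
tcp_rot: [[0.498, 0.867, 0.001], [0.867, -0.498, -0.0], [0.0, 0.001, -1.0]]
wrist_force: [-1.2, 0.2, 5.3]
finger_gap: 0.0527
gripper_force: 63.4
```

Emit:
carry_out:
  moves:
    - [[0, 0, 0, 0], [0, 0, 0, 0], [0, 0, 0, 0], [0, 0, 0, 0], [0, 0, 0, 0], [0, 0, -1, 0], [0, 0, -3, 0], [0, 0, -6, 0], [0, 0, -8.5, 0], [0, 0, -9, 0], [0, 0, -9, 0]]
  hand: 7.2

```text
t: 35.78
eef_pos: [0.5757, -0.0705, 0.1537]
tcp_rot: [[0.498, 0.867, 0.004], [0.867, -0.498, -0.001], [0.001, 0.004, -1.0]]
wrist_force: [-0.3, 0.6, 0.5]
finger_gap: 0.0721
gripper_force: 0.0
```

```bash
python3 - <<'E'
from h import *
o=get_obs();R=o['tcp_rot'];print(o['t'],o['eef_pos'],np.arctan2(R[1,0],R[0,0]),o['finger_gap'])
t=np.array([.6062,.194,.16]);print(R.T@(t-o['eef_pos'])*100)
E
```

```text
35.7833 [ 0.57574321 -0.07046816  0.15370593] 1.049817582248822 0.07205841056859727
[ 24.45488397 -10.51936202  -0.63879251]
```

Emit:
carry_out:
  moves:
    - [[0.8, -0.3, 0, 0.1], [2.2, -1, 0, 0.2], [4.2, -1.8, 0, 0.3], [6.7, -2.9, 0, 0.4], [9.3, -4, 0, 0.5], [12, -5.2, 0, 0.6], [14.7, -6.3, 0, 0.7], [17.4, -7.5, 0, 0.8], [20, -8.6, 0, 0.9], [22.3, -9.6, 0, 1], [23.9, -10.3, 0, 1.05], [24.4, -10.5, 0, 1.05]]
  hand: 0

```text
t: 36.78
eef_pos: [0.6044, 0.1959, 0.1499]
tcp_rot: [[1.0, -0.0, -0.002], [-0.0, -1.0, -0.0], [-0.002, 0.0, -1.0]]
wrist_force: [-0.3, 0.5, -0.3]
finger_gap: -0.0
gripper_force: 0.0
```

Emit:
carry_out:
  moves:
    - [[0, 0, 0, 0], [0, 0, 0, 0], [0, 0, 0, 0], [0, 0, 0, 0]]

```text
t: 37.12
eef_pos: [0.6051, 0.1924, 0.1512]
tcp_rot: [[1.0, -0.001, -0.0], [-0.001, -1.0, -0.0], [-0.0, 0.0, -1.0]]
wrist_force: [0.3, -0.5, 0.3]
finger_gap: 0.0003
gripper_force: 0.0
```

```bash
python3 - <<'E'
from h import *
o=get_obs();R=o['tcp_rot'];print(o['t'],o['eef_pos'],np.arctan2(R[1,0],R[0,0]),o['finger_gap'])
t=np.array([.607,.1938,.0579]);print(R.T@(t-o['eef_pos'])*100)
snap('side','s3',(170,100,330,340),2.4);snap('top','t3',(70,110,392,250),2.4)
a=cv2.imread('pics/s3.png')
w=snap('wrist','w8')[0]
b=cv2.resize(np.ascontiguousarray(w),(400,300))
a=a[:,:380]
c=np.zeros((576,780,3),np.uint8);c[:a.shape[0],:a.shape[1]]=a[:576];c[:300,380:]=b
t=cv2.resize(cv2.imread('pics/t3.png'),(400,174));c[300:474,380:]=t
cv2.imwrite('pics/c4.png',c)
E
```

```text
37.1167 [0.60511587 0.19242279 0.15118129] -0.0005963808292854243 0.00027906448862490593
[ 0.19163714 -0.13962638  9.32803454]
```

View pics/c4.png

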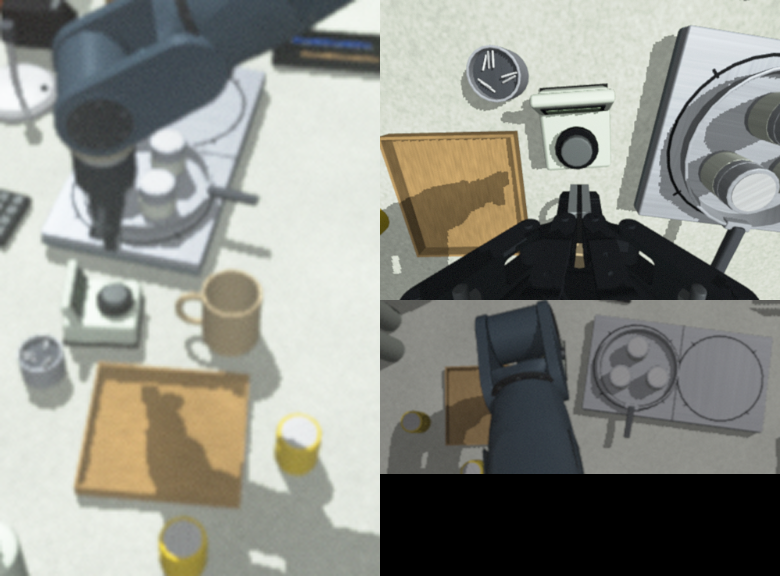

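The tray is empty, and all three tins stand upright side by side in the pan. Now I press the key for the second time.

Emit:
carry_out:
  moves:
    - [[0.2, -0.1, 1.5, 0], [0.2, -0.1, 4, 0], [0.2, -0.1, 6.5, 0], [0.2, -0.1, 8.3, 0], [0.2, -0.1, 8.8, 0], [0.2, -0.1, 9.1, 0], [0.2, -0.1, 9.3, 0], [0.2, -0.1, 9.5, 0], [0.2, -0.1, 9.6, 0], [0.2, -0.1, 9.7, 0], [0.2, -0.1, 9.7, 0], [0.2, -0.1, 9.7, 0]]

```text
t: 38.27
eef_pos: [0.6077, 0.1946, 0.0578]
tcp_rot: [[1.0, -0.0, 0.002], [-0.0, -1.0, 0.0], [0.002, -0.0, -1.0]]
wrist_force: [-12.4, -4.3, 23.9]
finger_gap: -0.0004
gripper_force: 12.4
```

Emit:
carry_out:
  moves:
    - [[0, 0, 0, 0], [0, 0, 0, 0], [0, 0, 0, 0], [0, 0, 0, 0]]

```text
t: 38.6
eef_pos: [0.6077, 0.1946, 0.0577]
tcp_rot: [[1.0, 0.0, 0.002], [0.0, -1.0, 0.0], [0.002, -0.0, -1.0]]
wrist_force: [-11.3, -3.7, 24.9]
finger_gap: 0.0002
gripper_force: 12.3
```

Fully down at the same height (0.0578 m) as before. I hold it with a little less force, then let go.

Emit:
carry_out:
  moves:
    - [[0, 0, -0.1, 0], [0, 0, -0.1, 0], [0, 0, -0.1, 0], [0, 0, -0.1, 0], [0, 0, -0.1, 0], [0, 0, -0.1, 0], [0, 0, -0.1, 0], [0, 0, -0.1, 0], [0, 0, -0.1, 0], [0, 0, -0.1, 0], [0, 0, -0.1, 0], [0, 0, -0.1, 0]]

```text
t: 39.6
eef_pos: [0.6077, 0.1946, 0.0579]
tcp_rot: [[1.0, -0.0, 0.002], [-0.0, -1.0, 0.0], [0.002, -0.0, -1.0]]
wrist_force: [-8.8, -2.4, 17.3]
finger_gap: -0.0004
gripper_force: 8.1
```

Emit:
carry_out:
  moves:
    - [[0, 0, 0, 0], [0, 0, 0, 0], [0, 0, 0, 0], [0, 0, 0, 0], [0, 0, 0, 0], [0, 0, 0, 0], [0, 0, 0, 0], [0, 0, 0, 0], [0, 0, 0, 0], [0, 0, 0, 0], [0, 0, 0, 0], [0, 0, 0, 0]]

```text
t: 40.6
eef_pos: [0.6077, 0.1946, 0.0579]
tcp_rot: [[1.0, -0.0, 0.002], [-0.0, -1.0, 0.0], [0.002, -0.0, -1.0]]
wrist_force: [-8.2, -3.5, 16.6]
finger_gap: -0.0001
gripper_force: 8.1
```

Emit:
carry_out:
  moves:
    - [[0, 0, 0, 0], [0, 0, 0, 0], [0, 0, 0, 0], [0, 0, 0, 0], [0, 0, 0, 0], [0, 0, 0, 0], [0, 0, 0, 0], [0, 0, 0, 0], [0, 0, 0, 0], [0, 0, 0, 0], [0, 0, 0, 0], [0, 0, 0, 0]]

```text
t: 41.6
eef_pos: [0.6077, 0.1946, 0.0579]
tcp_rot: [[1.0, -0.0, 0.002], [-0.0, -1.0, 0.0], [0.002, -0.0, -1.0]]
wrist_force: [-8.2, -3.0, 16.2]
finger_gap: -0.0002
gripper_force: 8.1
```

Emit:
carry_out:
  moves:
    - [[0, 0, 0, 0], [0, 0, 0, 0], [0, 0, 0, 0], [0, 0, 0, 0], [0, 0, 0, 0], [0, 0, 0, 0], [0, 0, 0, 0], [0, 0, 0, 0], [0, 0, 0, 0], [0, 0, 0, 0], [0, 0, 0, 0], [0, 0, 0, 0]]

```text
t: 42.6
eef_pos: [0.6077, 0.1946, 0.0579]
tcp_rot: [[1.0, -0.0, 0.002], [-0.0, -1.0, 0.0], [0.002, -0.0, -1.0]]
wrist_force: [-8.1, -2.3, 16.3]
finger_gap: 0.0
gripper_force: 8.1
```

Emit:
carry_out:
  moves:
    - [[0, 0, 0, 0], [0, 0, 0, 0], [0, 0, 0, 0], [0, 0, 0, 0], [0, 0, 0, 0], [0, 0, 0, 0], [0, 0, 0, 0], [0, 0, 0, 0], [0, 0, 0, 0], [0, 0, 0, 0], [0, 0, 0, 0], [0, 0, 0, 0]]

```text
t: 43.6
eef_pos: [0.6077, 0.1946, 0.0579]
tcp_rot: [[1.0, -0.0, 0.002], [-0.0, -1.0, 0.0], [0.002, -0.0, -1.0]]
wrist_force: [-8.8, -3.1, 17.3]
finger_gap: -0.0
gripper_force: 8.1
```

Emit:
carry_out:
  moves:
    - [[0, 0, 0, 0], [0, 0, 0, 0], [0, 0, 0, 0], [0, 0, 0, 0], [0, 0, 0, 0], [0, 0, 0, 0]]

```text
t: 44.1
eef_pos: [0.6076, 0.1946, 0.0579]
tcp_rot: [[1.0, -0.0, 0.002], [-0.0, -1.0, 0.0], [0.002, -0.0, -1.0]]
wrist_force: [-8.4, -3.3, 15.9]
finger_gap: -0.0001
gripper_force: 8.1
```

Emit:
carry_out:
  moves:
    - [[0, 0, -0.5, 0], [0, 0, -2, 0], [0, 0, -4, 0], [0, 0, -7, 0], [0, 0, -9.5, 0], [0, 0, -11, 0], [0, 0, -11.5, 0]]

```text
t: 44.68
eef_pos: [0.6087, 0.195, 0.1744]
tcp_rot: [[1.0, -0.0, 0.006], [-0.0, -1.0, 0.002], [0.006, -0.002, -1.0]]
wrist_force: [-0.4, -0.1, -0.0]
finger_gap: -0.0001
gripper_force: 0.0
```

```bash
python3 - <<'E'
from h import *
o=get_obs();R=o['tcp_rot'];print(o['t'],o['eef_pos'],np.arctan2(R[1,0],R[0,0]),o['finger_gap'])
p=P('w8')
g=np.array([.4666-.003,-.0049,.13]);print(R.T@(g-o['eef_pos'])*100)
E
```

```text
44.6833 [0.6087316  0.19498901 0.17436133] -0.00017155015910884426 -0.00012885932427711904
[-14.53720005  19.99816493   4.31398685]
```

Emit:
carry_out:
  moves:
    - [[-0.4, 0.6, 0, 0], [-1.3, 1.8, 0, 0.02], [-2.6, 3.6, 0, 0.04], [-4, 5.6, 0, 0.06], [-5.6, 7.7, 0, 0.08], [-7.2, 9.9, 0, 0.1], [-8.8, 12.1, 0, 0.12], [-10.4, 14.3, 0.5, 0.14], [-12, 16.5, 1, 0.16], [-13.4, 18.4, 2, 0.17], [-14.4, 19.7, 3, 0.17], [-14.7, 20, 3.5, 0.17]]
  hand: 5

```text
t: 45.68
eef_pos: [0.4575, -0.0068, 0.1335]
tcp_rot: [[0.985, -0.171, -0.003], [-0.171, -0.985, 0.0], [-0.003, 0.0, -1.0]]
wrist_force: [-0.2, 0.5, -0.1]
finger_gap: 0.0504
gripper_force: 0.0
```

Emit:
carry_out:
  moves:
    - [[0, 0, 0, 0], [0, 0, 0, 0], [0, 0, 0, 0]]

```text
t: 45.93
eef_pos: [0.4607, -0.0049, 0.1355]
tcp_rot: [[0.986, -0.169, 0.001], [-0.169, -0.986, 0.0], [0.001, -0.0, -1.0]]
wrist_force: [0.6, 1.0, 0.8]
finger_gap: 0.0502
gripper_force: 0.0
```

```bash
python3 - <<'E'
from h import *
o=get_obs();R=o['tcp_rot'];print(o['t'],o['eef_pos'],np.arctan2(R[1,0],R[0,0]),o['finger_gap'])
snap('wrist','w9',None,1.4)
E
```

```text
45.9333 [ 0.46071855 -0.00485907  0.13548098] -0.16964337276091634 0.05020592298056106
```

View pics/w9.png

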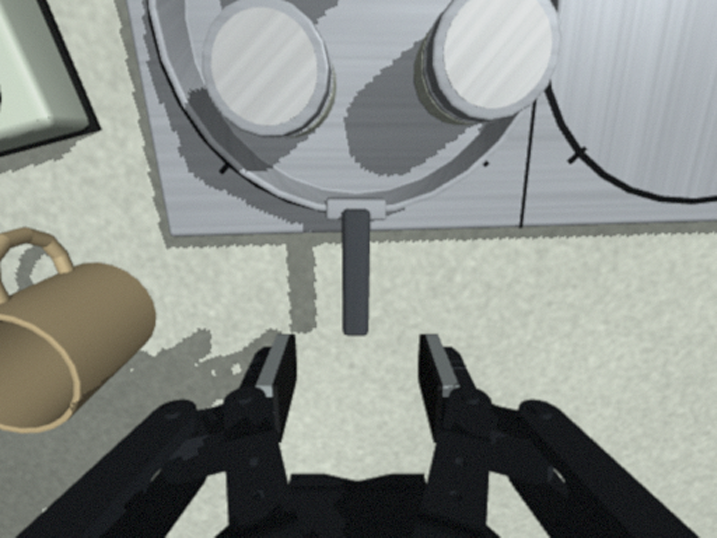

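The view shows the handle running from (356,210) to (356,334), centred between the fingers and aligned with the tool.

```bash
python3 - <<'E'
from h import *
p=P('w9');o=get_obs();R=o['tcp_rot']
a=ray(p,356/1.4,210/1.4,.068);b=ray(p,356/1.4,334/1.4,.068)
d=(b-a)/np.linalg.norm(b-a);print(a,b,d,'pan',b-d*.174,a-d*.096)
g=b-d*.035;g[2]=.048;print('move',R.T@(g-o['eef_pos'])*100)
q=np.array([.5747,-.2345]);w=np.array([.6043,-.0255]);
for pan in [(.600,-.028)]: dd=np.array([*(q-pan),0]);print('slide',R.T@dd*100)
E
```

```text
[ 0.5059356  -0.01322763  0.068     ] [ 4.31568338e-01 -3.94368576e-04  6.80000000e-02] [-0.98543499  0.17005261  0.        ] pan [ 0.60303403 -0.02998352  0.068     ] [ 0.60053735 -0.02955268  0.068     ]
move [0.53808806 0.06403915 8.75804644]
slide [ 9.87483546e-01  2.07809594e+01 -1.76466403e-03]
```

Emit:
carry_out:
  moves:
    - [[0.5, 0, 1.5, 0], [0.5, 0, 3.5, 0], [0.5, 0, 5.5, 0], [0.5, 0, 7, 0], [0.5, 0, 8, 0], [0.5, 0, 8.5, 0], [0.5, 0, 8.65, 0], [0.5, 0, 8.65, 0], [0.5, 0, 8.65, 0]]

```text
t: 46.73
eef_pos: [0.4656, -0.0062, 0.0495]
tcp_rot: [[0.986, -0.169, 0.001], [-0.169, -0.986, -0.0], [0.001, -0.0, -1.0]]
wrist_force: [0.9, 0.1, -0.3]
finger_gap: 0.0501
gripper_force: 0.0
```

Emit:
carry_out:
  moves:
    - [[0, 0, 0, 0], [0, 0, 0, 0], [0, 0, 0, 0], [0, 0, 0, 0], [0, 0, 0, 0], [0, 0, 0, 0], [0, 0, 0, 0], [0, 0, 0, 0]]
  hand: 0.8

```text
t: 47.4
eef_pos: [0.4653, -0.0062, 0.0494]
tcp_rot: [[0.986, -0.169, 0.001], [-0.169, -0.986, -0.0], [0.001, -0.0, -1.0]]
wrist_force: [-1.5, 0.9, 7.2]
finger_gap: 0.0145
gripper_force: 58.7
```

Emit:
carry_out:
  moves:
    - [[0, 0, -0.03, 0], [0, 0.2, -0.03, 0], [0, 0.6, -0.03, 0], [0.1, 1.2, -0.03, 0], [0.1, 1.9, -0.03, 0], [0.1, 2.7, -0.03, 0], [0.2, 3.5, -0.03, 0], [0.2, 4.4, -0.03, 0], [0.2, 5.3, -0.03, 0], [0.3, 6.2, -0.03, 0], [0.3, 7.1, -0.03, 0], [0.4, 8, -0.03, 0]]

```text
t: 48.4
eef_pos: [0.4555, -0.0857, 0.0495]
tcp_rot: [[0.986, -0.168, 0.0], [-0.168, -0.986, 0.0], [0.0, -0.0, -1.0]]
wrist_force: [1.6, 8.1, 5.2]
finger_gap: 0.0146
gripper_force: 60.0
```

Emit:
carry_out:
  moves:
    - [[0, 0.9, 0, 0], [0.1, 1.8, 0, 0], [0.1, 2.7, 0, 0], [0.2, 3.6, 0, 0], [0.2, 4.5, 0, 0], [0.3, 5.4, 0, 0], [0.3, 6.3, 0, 0], [0.3, 7.2, 0, 0], [0.4, 8, 0, 0], [0.4, 8.7, 0, 0], [0.4, 9.4, 0, 0], [0.5, 10, 0, 0]]

```text
t: 49.4
eef_pos: [0.4432, -0.1848, 0.0494]
tcp_rot: [[0.986, -0.168, -0.0], [-0.168, -0.986, 0.001], [-0.001, -0.001, -1.0]]
wrist_force: [1.3, 10.1, 8.5]
finger_gap: 0.0147
gripper_force: 60.6
```

Emit:
carry_out:
  moves:
    - [[0, 0.6, 0, 0], [0.1, 1.2, 0, 0], [0.1, 1.8, 0, 0], [0.1, 2.3, 0, 0], [0.1, 2.6, 0, 0], [0.1, 2.8, 0, 0], [0.1, 2.8, 0, 0], [0.1, 2.8, 0, 0]]

```text
t: 50.07
eef_pos: [0.4398, -0.2128, 0.0494]
tcp_rot: [[0.986, -0.168, 0.0], [-0.168, -0.986, 0.0], [0.0, -0.0, -1.0]]
wrist_force: [0.2, 3.5, 6.2]
finger_gap: 0.0143
gripper_force: 59.8
```

```bash
python3 - <<'E'
from h import *
o=get_obs();R=o['tcp_rot'];print(o['t'],o['eef_pos'],np.arctan2(R[1,0],R[0,0]),o['wrist_force'])
print('pan est',o['eef_pos']+R[:,0]*.138)
snap('top','t4',(228,115,392,235),4.8)
E
```

```text
50.0667 [ 0.43975548 -0.21278411  0.04944442] -0.16909073310302694 [0.15781756 3.50662501 6.21708789]
pan est [ 0.57578735 -0.23600759  0.04946272]
```

View pics/t4.png

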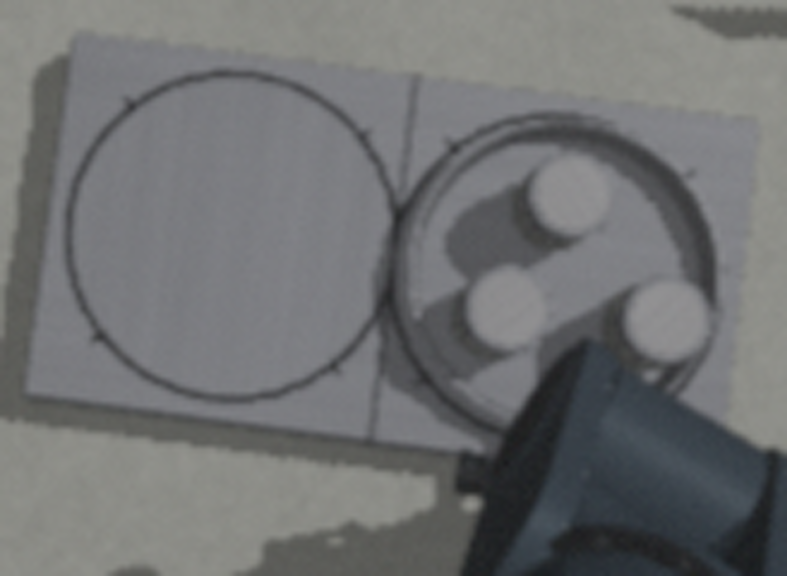

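The pan's rim, x 392–716 with its top at y≈116, sits concentric with the parking circle (390–722, top at 113), and all three tins are still upright. Now I release and back off.

Emit:
carry_out:
  moves:
    - [[0, 0, 0, 0], [0, 0, 0, 0], [0, 0, 0, 0], [0, 0, 0, 0], [0, 0, -1, 0], [0, 0, -3, 0], [0, 0, -6, 0], [-0.5, 0, -9.5, 0], [-2, 0, -12, 0], [-4, 0, -14, 0], [-5, 0, -14, 0], [-5, 0, -14, 0]]
  hand: 4

```text
t: 51.12
eef_pos: [0.3893, -0.2042, 0.1901]
tcp_rot: [[0.985, -0.17, 0.001], [-0.17, -0.985, -0.001], [0.001, 0.001, -1.0]]
wrist_force: [-0.6, -0.5, -0.5]
finger_gap: 0.0401
gripper_force: 0.0
```

```bash
python3 - <<'E'
from h import *
o=get_obs();print(o['t'],o['eef_pos'],o['finger_gap'],o['wrist_force'])
im,p=snap('top','t5')
a=np.load('pics/t4.npy').astype(int);b=im.astype(int)
d=np.abs(a-b).max(2)[128:195,305:380];print('changed px over pan',(d>40).sum())
print(hand_in())
E
```

```text
51.1167 [ 0.38925389 -0.20423769  0.19012937] 0.040100581463162054 [-0.59996003 -0.49513404 -0.50944955]
changed px over pan 18
the job is handed in; nothing more can be done
None
```

I handed the job in at about 51 s: the scale was zeroed, all three delivered tins stood upright in the pan, the weight was stored, and the loaded pan was slid back to the parking circle; I have no verdict from the judging.

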